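# Check two tube-adapter sleeves on an inclined gauge pin and sort them

### The job

Check the two white adapter sleeves on the leaning stepped gauge pin, one after the other: slide the sleeve, lower end (with the grey bands) first, over the pin until it stops, without forcing it, then take it off and put it away before trying the other. A sleeve that goes fully home on the gauge's collar goes into the kidney dish; one that stops at the step half-way goes into the lime box. Leave the blue gel pot and the white bottle where they are.

Things in the scene. Friction and masses are not known exactly. Their poses are not given: they have to be found in the camera images.
- gauge_pin: Fixed steel pin leaning 30 deg from vertical, to the gauge's -x. Origin: centre of the top face of its foot collar (42 mm across, 78 mm above the cart); z runs up the pin. Body 18 mm diameter from z = 0 to 36 mm (1 mm chamfer), square step, nose 12 mm diameter to the tip at 58 mm. A passing sleeve ends with its lower end on the collar (z = 0), an undersized one on the step (z = 36).
- gauge: Fixed base of the gauge: dark plate 130 x 90 x 12 mm (x by y), tilted metal block on it, turned up to 20 deg; origin: centre of its underside. The pin leans towards its -x side, which faces the robot. A good sleeve over about 2.5 mm off-centre, or out of line, would also catch on the step.
- sleeve_a: White plastic sleeve, a plain tube of 40 mm outside diameter, 60 mm long, open right through, 40 to 85 g; two thin grey bands near its lower end. Origin: centre of its lower end; z along its axis to the upper end. Starts standing upright on the cart. The two sleeves are alike outside; one has a 22 mm bore (passes), one a 15 mm bore (stops on the step).
- sleeve_b: White plastic sleeve, a plain tube of 40 mm outside diameter, 60 mm long, open right through, 40 to 85 g; two thin grey bands near its lower end. Origin: centre of its lower end; z along its axis to the upper end. Starts standing upright on the cart. The two sleeves are alike outside; one has a 22 mm bore (passes), one a 15 mm bore (stops on the step).
- sleeve_a_mid (a point): Middle of sleeve_a: on its axis, 30 mm above its lower end.
- sleeve_b_mid (a point): Middle of sleeve_b: on its axis, 30 mm above its lower end.
- kidney_dish: Pale grey kidney dish (flat packets seen on its floor are part of it), fixed, 126 x 237 mm (x by y in its own frame), rim 37 to 44 mm high, floor 5 to 9 mm high; origin: centre of its underside. Its long axis (y) points roughly away from the robot. Stands at the left or right end of the cart, the lime box at the other. The hollow of its side is at x = -20 at y = 0, so the floor there is centred on x = +10 mm. For passed sleeves.
- lime_box: Lime-coloured open box, fixed to the cart top, 95 x 125 mm (x by y in its own frame), 62 mm high, inside about 64 x 94 mm, floor 5 to 7 mm high; origin: centre of its underside. Takes the rejected sleeves.
- gel_pot: Bystander: small blue pot with a white cap, 43 mm across, 60 mm high, at the back; origin: centre of its underside.
- saline_bottle: Bystander: white bottle, 45 mm across, 126 mm high, at the back; origin: centre of its underside.
There are look-alikes about, which are no part of the job. What is shaped like the sleeve_b but red is not meant.

How it is judged:
By the outcome, as a careful person would: the job done as asked, in the order asked, and still so for the second after the job is handed in, with the robot touching nothing.
It also fails if it takes over 72 s, if anything falls off the work surface, if the arm or the gripper's body presses on something with over 40 N, if the wrist force passes 120 N, or if a joint passes its speed limit or range.

### The arm

A 6-joint arm with a two-finger parallel gripper is mounted at the origin on a cart in front of the work surface, level with it; the furniture and walls round the work are solid. World frame = base frame: x ahead of the robot, y to its left, z up, the work surface at z = 0. Lengths are in mm, angles in rad, forces in N, time in s.
With the tool pointing down it reaches from about 400 to 925 mm from the base axis. Payload 12.5 kg.
Tool frame: the origin (TCP) lies on the front face of the gripper's body, between the roots of the fingers; the fingertips stand 78 mm ahead of it and the grasp point (between the pads) lies 59 mm ahead of it (env.nose_length is the distance from the TCP to the fingertips, in mm); z points along the fingers, y is the line along which they close (so a half turn about z gives the same grasp; the last joint's range is limited). The gripper opens to 95 mm and grips with 3 to 60 N. Pads are 20 mm wide; open, the fingers measure 119 mm over their backs; the gripper's body (75 mm by 180 mm) begins 59 mm behind the grasp point.
Start: joints at [1.198, 0.491, 1.559, -0, 1.092, -0.106], TCP at [164.758, 602.903, 292.261] pointing down, gripper open.
Joint ranges: [-3.1, 3.1], [-0.84, 2.19], [0.05, 2.79], [-1.13, 4.28], [0.06, 2.93], [-2.69, 2.69]. Speed limits (rad/s): [2.22, 2.22, 2.79, 3.14, 3.14, 3.14].

### API

Orientations are given as [roll, pitch, yaw] about the fixed x, y, z axes, in that order (R = Rz(yaw) Ry(pitch) Rx(roll)).
In Python, from cell import env gives the robot as it stands.
- The arm moves only by the tool jog_arm, never from a script. Its argument "motion" is a list of rows, each a list of 7 numbers: the turn, a rotation vector about the tool's x, y, z in degrees, then the shift along the tool's x, y, z in mm, then the finger opening in mm, from 0 to 95.1. In form: [[wx, wy, wz, x, y, z, hand], ...]. A call has 1 to 10 rows; each row shifts and turns the commanded pose from where the row before left it, along the tool's axes as they then stand; what a row does not reach is not made up. A row lasts 1/8 s, in which the tool goes at most 62.5 mm and 10.7 degrees, less where a joint would pass 70% of its speed; a pose out of reach is approached as far as the arm can. A call is refused whole if a number of a shift passes 62.5 or a number of a turn 10.7, either way. A call with a gripper value outside its range is refused whole. The fingers move at their own pace and stop on an object; the grip force is fixed at half the most. Time passes only in rows, so rows that do not move let the fingers close. It gives the time, the measured TCP pose, the force, the opening and the grip force at its end, in the units of the state.
- env.state(): the state, without advancing time (a new reading comes with each control period).
- env.read_camera(name): name is "scene" or "top" or "wrist"; returns a dict with "color" (480x640x3 uint8, red, green, blue), "z_map" (480x640 float32, mm along the optical axis (not along the pixel's ray), 0 where there is no reading), "camera_matrix" (3x3 intrinsics, pixels), "world_to_cam" (4x4, takes a point from world to camera coordinates). Camera axes: x right, y up, looking along -z (the intrinsics and any distortion apply to the point x, -y, -z); pixel columns grow to the right and rows downward; lengths in mm; the calibration is good to about 2 mm. The wrist camera is an equidistant fisheye: a pixel r from the principal point sees the ray r / f radians off the axis. A picture is of the moment at which its call begins.
- env.job_done(): hands the job in; it is judged then, once.
Trained networks look in the newest picture that a camera, given by its name, has taken for a name from the list of things; names that differ only in an ending like _2 or _b are one class to them, and where a whole thing is asked for, a point or a joint stands for the part that bears it (a point fixed in the world has none). Each returns a list of dicts, best first, with "score" (0 to 1); they miss things now and then, are a little off and sometimes report something else, mostly with a low value. They report only what shows in the picture. A call takes as long as a camera call. They do not tell look-alikes from the thing itself.
- env.recognise(camera, thing): "location" ([column, row] in pixels, amid what is visible of it).
The state is a dict: "t": time; "joints": joint angles; "qvel": joint speeds; "tau": joint torques, N m; "eef_pos": TCP position; "tcp_rot": TCP orientation; "ft_force": force on the tool from outside, world axes, zero at the start; "moment": the same for the moment, N m; "opening": opening from 0.0 (shut) to 1.0 (fully open); "grip_force": force on a finger pad.
Only numpy, scipy, OpenCV 4.12 (cv2) and the standard library are available. Lean on these libraries where they do the work, as an engineer would, in place of code of your own. Each camera call takes 0.05 s, during which the arm holds its last target. There are 200 camera calls.

## Working session

There is one attempt and no reset: what is moved stays moved. The work goes in short steps, Python scripts to look and compute and a tool call to move; the robot and the scene stay as the last step left them, time stands still between calls to the robot, and variables do not carry over. Pictures are saved under pics/ and viewed, at most 10 in all, crops included, and the job is handed in when it is done.

Besides the shell and the picture viewer there is one more tool, called after "Call:" as a command line: name --pt "numbers of a row" for each row, then --argument value for the rest. jog_arm: Moves the arm, as the interface text tells. Its arguments: {"type":"object","properties":{"motion":{"type":"array"}},"required":["motion"]}

```bash
ls; mkdir -p pics; cat > h.py <<'E'
import numpy as np, cv2
from cell import env
def cloud(d):
    z=d["z_map"];K=np.array(d["camera_matrix"]);T=np.linalg.inv(np.array(d["world_to_cam"]))
    v,u=np.mgrid[0:480,0:640]
    P=np.stack([(u-K[0,2])/K[0,0]*z,-(v-K[1,2])/K[1,1]*z,-z,np.ones_like(z)],-1)@T.T
    P=P[...,:3]; P[z==0]=np.nan
    return P
E
python3 - <<'E'
from h import *
out={}
for c in ["scene","top"]:
    d=env.read_camera(c);out[c]=d
    cv2.imwrite(f"pics/{c}0.png",d["color"][...,::-1])
    P=cloud(d);np.savez(f"{c}0.npz",P=P,c=d["color"],K=d["camera_matrix"],T=d["world_to_cam"])
    print(c,np.array(d["camera_matrix"])[0],np.linalg.inv(d["world_to_cam"])[:3].round(2))
    for t in ["gauge_pin","gauge","sleeve_a","kidney_dish","lime_box","gel_pot","saline_bottle"]:
        for r in env.recognise(c,t)[:4]:
            u,v=r["location"];print(t,round(r["score"],2),[round(u),round(v)],P[int(v),int(u)].round(0))
print(env.state())
E
```

```text
pics
scene [592.16075254   0.         321.31460697] [[ 5.6000e-01  4.2000e-01 -7.2000e-01 -5.0939e+02]
 [-8.3000e-01  2.7000e-01 -4.9000e-01 -7.1000e+02]
 [-1.0000e-02  8.7000e-01  5.0000e-01  8.2130e+02]]
gauge_pin 0.71 [336, 236] [591.  -2.  87.]
gauge 0.92 [334, 258] [601.  10.  12.]
sleeve_a 0.78 [254, 259] [441. 145.  47.]
sleeve_a 0.63 [339, 301] [ 405. -130.   44.]
sleeve_a 0.59 [282, 275] [430.  46.  37.]
kidney_dish 0.87 [220, 241] [492. 306.  24.]
kidney_dish 0.21 [343, 303] [ 408. -139.   43.]
lime_box 0.83 [441, 303] [ 571. -308.   11.]
gel_pot 0.85 [287, 227] [633. 187.  38.]
saline_bottle 0.76 [408, 260] [ 626. -192.   61.]
top [567.95994196   0.         310.4560571 ] [[ 1.00000e-02  1.00000e+00 -6.00000e-02  4.38040e+02]
 [-1.00000e+00  1.00000e-02 -0.00000e+00 -1.69600e+01]
 [-0.00000e+00  6.00000e-02  1.00000e+00  1.50535e+03]]
gauge_pin 0.55 [307, 212] [590.   1. 103.]
gauge 0.86 [306, 208] [601.   1.  88.]
sleeve_a 0.63 [243, 265] [455. 166.  10.]
sleeve_a 0.49 [350, 274] [ 435. -112.   63.]
sleeve_a 0.45 [278, 271] [440.  71.  68.]
kidney_dish 0.63 [186, 240] [521. 315.  33.]
lime_box 0.95 [435, 236] [ 537. -339.    7.]
gel_pot 0.52 [231, 188] [655. 198.  58.]
saline_bottle 0.87 [379, 194] [ 634. -178.  100.]
{'t': 0.8, 'joints': array([ 1.19842376e+00,  4.90845158e-01,  1.55891224e+00, -1.40402536e-06,
        1.09173796e+00, -1.05567360e-01]), 'qvel': array([ 0.00121434,  0.0002399 ,  0.00080641,  0.0015223 ,  0.00119852,
       -0.00084673]), 'tau': array([ 6.49958856e-04, -6.12418413e+01, -2.58424473e+01,  6.93769008e-02,
        4.44240449e-02,  4.62241488e-06]), 'eef_pos': array([164.73781477, 602.89067815, 292.29080572]), 'tcp_rot': array([3.14149603e+00, 1.14917458e-05, 2.87478809e+00]), 'ft_force': array([-0.44811665, -0.45483995, -0.27260365]), 'moment': array([-0.04404238,  0.00524666,  0.01387206]), 'grip_force': 0.0, 'opening': 1.0004444682447722}
```

```bash
python3 - <<'E'
import cv2
a=cv2.imread("pics/scene0.png")[180:360,150:510];cv2.imwrite("pics/sc1.png",cv2.resize(a,(800,400),interpolation=cv2.INTER_CUBIC))
a=cv2.imread("pics/top0.png")[150:330,140:500];cv2.imwrite("pics/tc1.png",cv2.resize(a,(800,400),interpolation=cv2.INTER_CUBIC))
E
```

```text
(no output)
```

View pics/sc1.png

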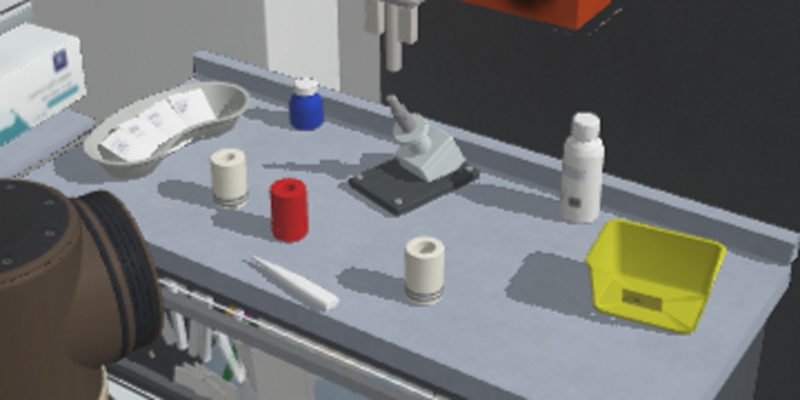

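View pics/tc1.png

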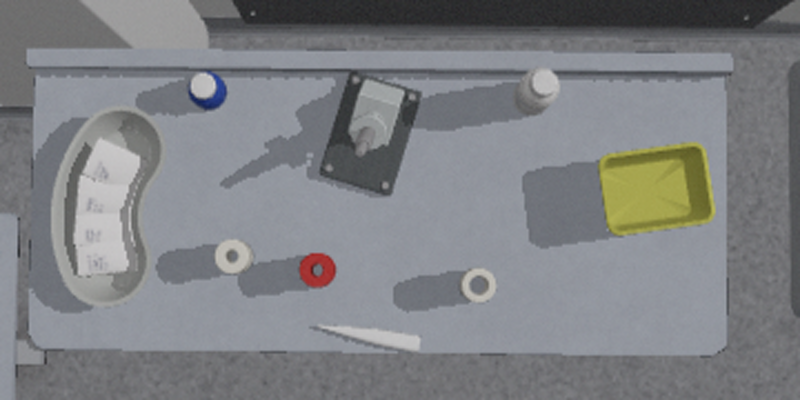

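The scene view shows the two white sleeves at about (229,180) and (424,270), the red look-alike between them, the dish at the left and the lime box at the right. The top view shows the pin leaning down and left from the dark plate at (370,130).

```bash
cat >> h.py <<'E'
from scipy.optimize import least_squares
def sleeve_fit(P,c0):
    # vertical tube, r=20, outer wall + top rim points
    Q=P.reshape(-1,3);Q=Q[np.isfinite(Q).all(1)]
    d=np.hypot(*(Q[:,:2]-c0).T); Q=Q[(d<32)&(Q[:,2]>6)&(Q[:,2]<70)]
    W=Q[Q[:,2]<54]; T=Q[Q[:,2]>54]
    f=lambda p: np.r_[np.hypot(*(W[:,:2]-p).T)-20, np.maximum(np.hypot(*(T[:,:2]-p).T)-20,0)]
    s=least_squares(f,c0,loss="soft_l1",f_scale=1.5)
    return s.x,len(W),len(T),np.median(T[:,2]) if len(T) else None,T[:,:2].mean(0) if len(T) else None
def pin_fit(P,p0,pts=False):
    # p=(x,y,yaw) of pin origin at z=78; signed distance to stepped surface
    Q=P.reshape(-1,3);Q=Q[np.isfinite(Q).all(1)]
    def loc(p,Q):
        a=np.array([-.5*np.cos(p[2]),-.5*np.sin(p[2]),np.sqrt(.75)])
        D=Q-[p[0],p[1],78]; z=D@a; return z,np.linalg.norm(D-z[:,None]*a,axis=1)
    p=np.array(p0,float)
    for g in (18,14,13):
        z,r=loc(p,Q);S=Q[(z>4)&(z<64)&(r<g)]
        def f(p):
            z,r=loc(p,S)
            side=r-np.where(z>36,6,9); step=np.where(r>6,z-36,99); tip=z-58
            e=np.where(abs(side)<abs(step),side,step); return np.where((abs(tip)<abs(e)),tip,e)
        s=least_squares(f,p,loss="soft_l1",f_scale=1.5,x_scale=[1,1,.05]);p=s.x
    return p,len(S),np.sqrt(np.mean(np.minimum(abs(f(p)),5)**2))
E
python3 - <<'E'
from h import *
for c in ["scene","top"]:
    D=np.load(f"{c}0.npz");P=D["P"];C=D["c"].astype(int)
    for c0 in ([450,152],[430,-122]):
        print(c,sleeve_fit(P,np.array(c0,float)))
    # plate
    m=(abs(P[...,2]-12)<5)&(C.sum(-1)<210)&(abs(P[...,0]-600)<110)&(abs(P[...,1])<110)
    m=cv2.morphologyEx(m.astype(np.uint8),cv2.MORPH_OPEN,np.ones((3,3)))>0
    r=cv2.minAreaRect(P[m][:,:2].astype(np.float32));print("plate",r)
    for y in (-.3,-.15):
        print("pin",pin_fit(P,[600,0,y]))
    for col,n in (("lime",(C[...,0]>120)&(C[...,2]<80)&(C[...,1]>110)),):
        m=n&(P[...,2]>50)&(P[...,2]<70)&(P[...,1]<-200); print(col,m.sum(),cv2.minAreaRect(P[m][:,:2].astype(np.float32)))
    m=(P[...,2]>33)&(P[...,2]<50)&(P[...,1]>200)&(P[...,1]<420)&(P[...,0]>380)&(P[...,0]<680);print("dish",m.sum(),cv2.minAreaRect(P[m][:,:2].astype(np.float32)))
E
```

```text
scene (array([455.05156721, 158.79432496]), 262, 110, np.float64(57.9457970528087), array([451.85778072, 156.00211573]))
scene (array([ 424.86411959, -124.73425533]), 339, 131, np.float64(57.46351415667459), array([ 421.89452858, -126.55084893]))
plate ((609.9376831054688, -8.18886947631836), (29.9014892578125, 106.03743743896484), 22.27035903930664)
pin (array([ 5.95449656e+02,  5.08917114e+00, -2.33116114e-01]), 107, np.float64(1.4403296638668948))
pin (array([ 5.95449656e+02,  5.08917111e+00, -2.33116116e-01]), 107, np.float64(1.4403296640444467))
lime 495 ((536.361572265625, -327.01837158203125), (102.73463439941406, 124.68109893798828), 9.484583854675293)
dish 494 ((530.2257080078125, 301.57977294921875), (140.3585968017578, 270.6907653808594), 75.48926544189453)
top (array([454.16771504, 157.85657317]), 42, 167, np.float64(60.02065958339904), array([454.76592596, 157.80322627]))
top (array([ 425.61752608, -123.08311096]), 41, 129, np.float64(60.69097091203412), array([ 424.90298971, -124.62768364]))
plate ((633.5036010742188, 9.36941146850586), (63.543704986572266, 104.4073257446289), 18.0087947845459)
pin (array([ 5.95693884e+02,  4.13761927e+00, -2.59211169e-01]), 87, np.float64(1.4617041066407783))
pin (array([ 5.95741968e+02,  4.03767422e+00, -2.78904841e-01]), 86, np.float64(1.4619484258196709))
lime 202 ((537.70849609375, -325.45037841796875), (91.87495422363281, 122.93577575683594), 9.547746658325195)
dish 1132 ((537.6143798828125, 300.2809753417969), (281.49505615234375, 202.5367889404297), 0.6120602488517761)
```

```bash
cat >> h.py <<'E'
from scipy.spatial.transform import Rotation as Ro
def Rt(yawdeg,tilt=0):  # yaw = direction of lean frame (0: tool y = world y); tilt deg about tool y
    return Ro.from_euler("z",np.pi+np.radians(yawdeg))*Ro.from_euler("x",np.pi)*Ro.from_euler("y",-tilt,degrees=True)
def cur():
    s=env.state(); return np.array(s["eef_pos"]),Ro.from_euler("xyz",s["tcp_rot"]),s
def plan(pos,R,p0=None,R0=None,step=60):
    if p0 is None: p0,R0,_=cur()
    rv=(R0.inv()*R).as_rotvec(degrees=True); d=np.array(pos)-p0
    n=int(max(np.ceil(np.linalg.norm(d)/step),np.ceil(np.linalg.norm(rv)/10.5),1))
    for k in range(n):
        Rk=R0*Ro.from_rotvec(rv*k/n,degrees=True)
        print((rv/n).round(2).tolist(),Rk.inv().apply(d/n).round(1).tolist())
    print("--",n); return np.array(pos),R
E
python3 - <<'E'
from h import *
print(Rt(-15).as_euler("xyz"),Rt(-15,30).as_matrix().round(2))
plan([454.5,158.3,225],Rt(-15))
E
```

```text
[3.14159265 0.         2.87979327] [[-0.84  0.26  0.48]
 [ 0.22  0.97 -0.13]
 [-0.5   0.   -0.87]]
[0.0, 0.0, -0.03] [-44.1, -39.2, 7.5]
[0.0, 0.0, -0.03] [-44.1, -39.2, 7.5]
[0.0, 0.0, -0.03] [-44.0, -39.2, 7.5]
[0.0, 0.0, -0.03] [-44.0, -39.2, 7.5]
[0.0, 0.0, -0.03] [-44.0, -39.3, 7.5]
[0.0, 0.0, -0.03] [-44.0, -39.3, 7.5]
[0.0, 0.0, -0.03] [-43.9, -39.3, 7.5]
[0.0, 0.0, -0.03] [-43.9, -39.3, 7.5]
[0.0, 0.0, -0.03] [-43.9, -39.4, 7.5]
-- 9
```

Call:
jog_arm --pt "0 0 0 -44 -39.3 7.5 70" --pt "0 0 0 -44 -39.3 7.5 70" --pt "0 0 0 -44 -39.3 7.5 70" --pt "0 0 0 -44 -39.3 7.5 70" --pt "0 0 0 -44 -39.3 7.5 70" --pt "0 0 0 -44 -39.3 7.5 70" --pt "0 0 0 -44 -39.3 7.5 70" --pt "0 0 0 -44 -39.3 7.5 70" --pt "0 0 0 -44 -39.3 7.5 70" --pt "0 0 0 0 0 0 70"

```text
t: 2.05
eef_pos: [455.2, 154.5, 224.3]
tcp_rot: [-3.141, 0.0, 2.87]
ft_force: [-0.7, 0.7, 0.5]
opening: 0.738
grip_force: 0.0
```

```bash
python3 - <<'E'
from h import *
d=env.read_camera("wrist");cv2.imwrite("pics/w1.png",d["color"][...,::-1])
np.savez("w1.npz",z=d["z_map"],c=d["color"],K=d["camera_matrix"],T=d["world_to_cam"])
print(d["camera_matrix"],np.linalg.inv(d["world_to_cam"]).round(2),cur()[0])
plan([454.5,158.3,104],Rt(-15))
E
```

```text
[[371.64829954   0.         320.44644351]
 [  0.         371.64829954 239.45195792]
 [  0.           0.           1.        ]] [[ 2.7000e-01 -9.3000e-01 -2.4000e-01  3.8767e+02]
 [ 9.6000e-01  2.6000e-01  7.0000e-02  1.7320e+02]
 [-0.0000e+00 -2.5000e-01  9.7000e-01  3.1663e+02]
 [ 0.0000e+00  0.0000e+00  0.0000e+00  1.0000e+00]] [454.1583328 155.9292447 224.5106253]
[-0.0, -0.01, -0.16] [0.1, 0.8, 40.2]
[-0.0, -0.01, -0.16] [0.1, 0.8, 40.2]
[-0.0, -0.01, -0.16] [0.1, 0.8, 40.2]
-- 3
```

View pics/w1.png

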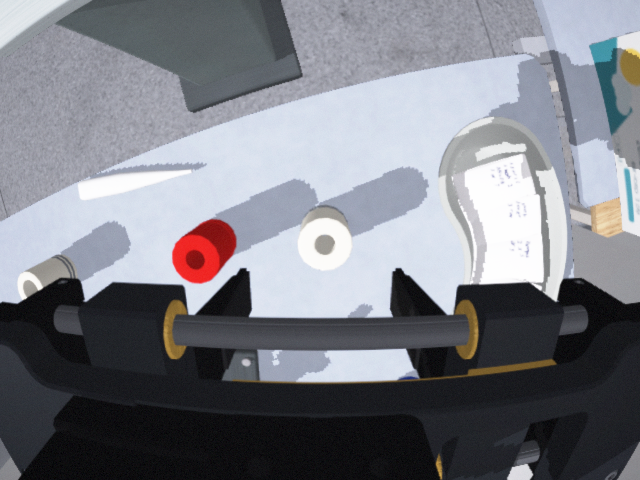

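The wrist picture shows the left white sleeve at (325,240) between the fingers, clear of the red one at (203,250). Next I descend and grip.

Call:
jog_arm --pt "0 0 0 -0.8 1.2 40 70" --pt "0 0 0 0 0 40 70" --pt "0 0 0 0 0 40.5 70" --pt "0 0 0 0 0 0 70" --pt "0 0 0 0 0 0 30" --pt "0 0 0 0 0 0 30" --pt "0 0 0 0 0 0 30" --pt "0 0 0 0 0 0 30" --pt "0 0 0 0 0 0 30"

```text
t: 3.22
eef_pos: [454.8, 158.3, 105.0]
tcp_rot: [3.141, 0.001, 2.875]
ft_force: [-1.5, 1.3, 9.1]
opening: 0.42
grip_force: 30.0
```

```bash
python3 - <<'E'
from h import *
p,R,s=cur();print(p,s["tcp_rot"],s["opening"],s["grip_force"],s["ft_force"])
# dish/box from wrist fisheye cloud
D=np.load("w1.npz");K=D["K"];z=D["z"];v,u=np.mgrid[0:480,0:640]
x=(u-K[0,2])/K[0,0];y=(v-K[1,2])/K[1,1];r=np.hypot(x,y)+1e-9;t=np.tan(r)
P=np.stack([x/r*t*z,-y/r*t*z,-z,np.ones_like(z)],-1)@np.linalg.inv(D["T"]).T;P=P[...,:3]
print(P[180,510],P[210,517],P[240,520],P[240,340],sleeve_fit(P,np.array([454.5,158.3])))
# pin approach: tip clearance: lower end 75mm above collar along axis
org=np.array([595.6,4.6,78]);Rp=Rt(-14.5,30);ax=-Rp.as_matrix()[:,2]
for zz in (85,):
    tgt=org+ax*(zz+104);print(tgt)
a,b=plan([p[0],p[1],p[2]+110],Rt(-14.5))
plan(tgt,Rp,a,b)
E
```

```text
[454.81773089 158.34428131 105.03625824] [3.14087874e+00 1.17170900e-03 2.87481158e+00] 0.41952255462587046 30.00171664170921 [-1.51304506  1.33895758  9.14784082]
[451.84636574 321.16197078  29.74219292] [478.5415138  322.70446664  31.37980375] [506.67859254 322.8793944   29.60796987] [455.20295817 168.58856488  60.37409655] (array([454.52477032, 157.28262299]), 745, 2031, np.float64(59.6730658916257), array([454.3095872 , 157.26434431]))
[504.11004798  28.26091038 241.67880132]
[0.02, 0.03, -0.39] [-0.1, 0.0, -55.0]
[0.02, 0.03, -0.39] [-0.0, 0.0, -55.0]
-- 2
[0.0, -10.0, 0.0] [-26.8, -37.9, -8.9]
[0.0, -10.0, 0.0] [-27.9, -37.9, -4.1]
[0.0, -10.0, 0.0] [-28.2, -37.9, 0.8]
-- 3
```

```bash
python3 - <<'E'
from h import *
p,R,s=cur()
org=np.array([595.6,4.6,78]);Rp=Rt(-14.5,30);ax=-Rp.as_matrix()[:,2]
plan(org+ax*189,Rp,np.array([454.8,158.3,245]),Rt(-14.9))
E
```

```text
[-0.03, -10.0, -0.13] [-27.0, -37.7, 1.1]
[-0.03, -10.0, -0.13] [-26.3, -37.7, 5.8]
[-0.03, -10.0, -0.13] [-24.9, -37.8, 10.2]
-- 3
```

Call:
jog_arm --pt "0 0 0 0 0 -20 30" --pt "0 0 0 0 0 -60 30" --pt "0 0 0 0 0 -60 30" --pt "0 0 0 0 0 0 30"

```text
t: 3.72
eef_pos: [455.5, 158.5, 248.2]
tcp_rot: [3.138, 0.007, 2.875]
ft_force: [0.7, 0.3, -1.6]
opening: 0.417
grip_force: 30.0
```

Call:
jog_arm --pt "0 -10 -0.1 -27 -37.7 1 30" --pt "0 -10 -0.1 -26.3 -37.7 5.8 30" --pt "0 -10 -0.1 -25 -37.8 10 30" --pt "0 0 0 0 0 0 30" --pt "0 0 0 0 0 0 30"

```text
t: 4.35
eef_pos: [500.7, 33.6, 240.8]
tcp_rot: [-3.134, 0.496, 2.877]
ft_force: [-0.3, -0.3, -0.8]
opening: 0.415
grip_force: 30.0
```

```bash
cat >> h.py <<'E'
def pose_on_pin(org,yaw,L=104):
    p,R,s=cur();Rp=Rt(yaw,30);M=R.as_matrix();low=p+M[:,2]*L
    l=Rp.inv().apply(low-org); 
    print("lower end in pin frame (tool axes x,y; height)",l[:2].round(1),round(-l[2],1),"rot err deg",(R.inv()*Rp).as_rotvec(degrees=True).round(2),"F tool",R.inv().apply(s["ft_force"]).round(1),"open",round(s["opening"],3),"t",s["t"])
E
python3 - <<'E'
from h import *
pose_on_pin(np.array([595.6,4.6,78]),-14.5)
ims=[]
for c in ["scene","top"]:
    d=env.read_camera(c);P=cloud(d);np.savez(f"{c}1.npz",P=P,c=d["color"])
    r=(slice(180,270),slice(270,390)) if c=="scene" else (slice(170,260),slice(250,370))
    ims.append(cv2.resize(d["color"][r][...,::-1],(400,300),interpolation=cv2.INTER_CUBIC))
cv2.imwrite("pics/p1.png",np.hstack(ims))
E
```

```text
lower end in pin frame (tool axes x,y; height) [7.4 3. ] 86.6 rot err deg [-0.75 -1.6  -0.59] F tool [ 0.6 -0.3  0.6] open 0.415 t 4.35
```

View pics/p1.png

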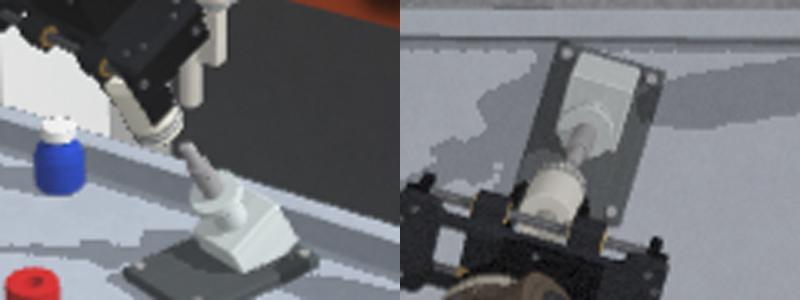

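The scene view (left) shows the sleeve just off the pin tip at (185,150). In the top view (right) the sleeve at (550,195) is lined up above the pin at (578,140). Next I compare the sleeve and the pin within the same camera, which cancels the calibration error.

```bash
cat >> h.py <<'E'
def held_bias(P,C,p,R,L=104):
    Q=P.reshape(-1,3);l=R.inv().apply(Q-p);c=C.reshape(-1,3).astype(int)
    m=np.isfinite(l).all(1)&(np.hypot(l[:,0],l[:,1])<27)&(l[:,2]>L-22)&(l[:,2]<L-3)&(c.min(1)>110)
    S=l[m]; f=lambda q: np.hypot(S[:,0]-q[0],S[:,1]-q[1])-20
    s=least_squares(f,[0,0],loss="soft_l1",f_scale=1.5); return s.x,m.sum()
E
python3 - <<'E'
from h import *
p,R,s=cur(); Rp=Rt(-15,30)
for c in ["scene","top"]:
    D=np.load(f"{c}1.npz");P=D["P"];C=D["c"]
    b,n=held_bias(P,C,p,R); bw=R.apply([*b,0])
    print(c,"sleeve offset tool",b.round(2),n,"world",bw.round(2))
    for k in "01":
        q=np.load(f"{c}{k}.npz")["P"].copy()
        if k=="1":
            l=R.inv().apply(q.reshape(-1,3)-p); q.reshape(-1,3)[l[:,2]<106]=np.nan
        print(c,k,pin_fit(q,[595.6,4.6,-.26]))
D=np.load("top0.npz");P=D["P"];C=D["c"].astype(int)
m=(C.max(-1)<85)&(abs(P[...,0]-600)<110)&(abs(P[...,1])<90)&(P[...,2]<20)&(P[...,2]>5)
n,lab,st,ce=cv2.connectedComponentsWithStats(m.astype(np.uint8));k=1+np.argmax(st[1:,4])
print("plate",cv2.minAreaRect(P[lab==k][:,:2].astype(np.float32)),st[k])
E
```

```text
scene sleeve offset tool [0.91 0.61] 74 world [-0.61  0.79 -0.44]
scene 0 (array([ 5.95526245e+02,  5.17349977e+00, -2.19599325e-01]), 107, np.float64(1.4430332589341779))
scene 1 (array([ 5.95204331e+02,  5.58749261e+00, -2.04922944e-01]), 102, np.float64(1.7492401282019172))
top sleeve offset tool [0.07 0.77] 44 world [ 0.15  0.76 -0.04]
top 0 (array([ 5.95747017e+02,  4.31942355e+00, -2.49636731e-01]), 85, np.float64(1.4576887682825728))
top 1 (array([ 5.95623819e+02,  3.72717897e+00, -2.96070731e-01]), 80, np.float64(1.3325741584522983))
plate ((603.0834350585938, 2.2534751892089844), (90.31208038330078, 129.48191833496094), 73.15299224853516) [284 181  45  57 890]
```

```bash
python3 - <<'E'
from h import *
o=np.array([595.7,3.4,78]);pose_on_pin(o,-16)
Rp=Rt(-16,30); plan(o-Rp.as_matrix()[:,2]*(104+70),Rp)
E
```

```text
lower end in pin frame (tool axes x,y; height) [7.4 3.4] 87.1 rot err deg [ 0.03 -1.53  0.78] F tool [-0.5  0.7 -0.4] open 0.413 t 4.45
[0.03, -1.53, 0.78] [-5.0, -3.5, 16.9]
-- 1
```

Call:
jog_arm --pt "0 -1.5 0.8 -5 -3.5 0 30" --pt "0 0 0 0 0 17 30" --pt "0 0 0 0 0 0 30" --pt "0 0 0 0 0 0 30"

```text
t: 4.95
eef_pos: [512.3, 27.0, 229.2]
tcp_rot: [3.141, 0.524, 2.863]
ft_force: [-0.1, -0.2, 0.2]
opening: 0.417
grip_force: 30.0
```

```bash
python3 - <<'E'
from h import *
o=np.array([595.7,3.4,78]);pose_on_pin(o,-16)
E
```

```text
lower end in pin frame (tool axes x,y; height) [-0.6 -0.2] 70.3 rot err deg [0.02 0.03 0.02] F tool [-0.1 -0.2 -0.2] open 0.417 t 4.95
```

Call:
jog_arm --pt "0 0 0 0.6 0.2 4 30" --pt "0 0 0 0 0 4 30" --pt "0 0 0 0 0 3 30" --pt "0 0 0 0 0 3 30" --pt "0 0 0 0 0 3 30" --pt "0 0 0 0 0 0 30"

```text
t: 5.7
eef_pos: [520.2, 24.5, 213.8]
tcp_rot: [3.142, 0.524, 2.862]
ft_force: [0.0, 1.1, -0.6]
opening: 0.412
grip_force: 30.0
```

```bash
python3 - <<'E'
from h import *
o=np.array([595.7,3.4,78]);pose_on_pin(o,-16)
E
```

```text
lower end in pin frame (tool axes x,y; height) [-0.1 -0.5] 52.8 rot err deg [-0.    0.03 -0.01] F tool [0.5 1.  0.4] open 0.412 t 5.7
```

Call:
jog_arm --pt "0 0 0 0 0.2 3 30" --pt "0 0 0 0 0 3 30" --pt "0 0 0 0 0 3 30" --pt "0 0 0 0 0 3 30" --pt "0 0 0 0 0 0 30" --pt "0 0 0 0 0 0 30"

```text
t: 6.45
eef_pos: [526.0, 23.1, 203.6]
tcp_rot: [3.141, 0.524, 2.862]
ft_force: [-1.0, -0.3, -1.0]
opening: 0.416
grip_force: 30.0
```

```bash
python3 - <<'E'
from h import *
o=np.array([595.7,3.4,78]);pose_on_pin(o,-16)
E
```

```text
lower end in pin frame (tool axes x,y; height) [-0.2 -0.3] 41.0 rot err deg [ 0.01  0.05 -0.01] F tool [ 1.3 -0.5  0.4] open 0.416 t 6.45
```

Call:
jog_arm --pt "0 0 0 0 0 1.5 30" --pt "0 0 0 0 0 1.5 30" --pt "0 0 0 0 0 1 30" --pt "0 0 0 0 0 1 30" --pt "0 0 0 0 0 1 30" --pt "0 0 0 0 0 0 30"

```text
t: 7.2
eef_pos: [528.5, 22.4, 199.3]
tcp_rot: [3.141, 0.526, 2.862]
ft_force: [-11.4, 2.6, 15.7]
opening: 0.417
grip_force: 30.0
```

```bash
python3 - <<'E'
from h import *
o=np.array([595.7,3.4,78]);pose_on_pin(o,-16)
E
```

```text
lower end in pin frame (tool axes x,y; height) [-0.4 -0.3] 36.0 rot err deg [0.01 0.12 0.  ] F tool [  2.2  -0.7 -19.5] open 0.417 t 7.2
```

The sleeve stopped at z = 36, centred to within 0.5 mm, so it is the undersized one. I take it off and put it in the lime box.

```bash
python3 - <<'E'
from h import *
p,R,s=cur()
p1=p-R.as_matrix()[:,2]*65;print(p1)
a,b=plan([537,-326,265],Rt(9.5),p1,R)
E
```

```text
[497.12799882  31.3662307  255.51889984]
[-1.12, 4.94, -4.15] [-20.5, -55.4, 10.1]
[-1.12, 4.94, -4.15] [-17.2, -57.0, 7.3]
[-1.12, 4.94, -4.15] [-13.5, -58.2, 4.9]
[-1.12, 4.94, -4.15] [-9.6, -59.1, 2.8]
[-1.12, 4.94, -4.15] [-5.5, -59.7, 0.9]
[-1.12, 4.94, -4.15] [-1.2, -59.9, -0.5]
-- 6
```

Call:
jog_arm --pt "0 0 0 0 0 -5 30" --pt "0 0 0 0 0 -15 30" --pt "0 0 0 0 0 -15 30" --pt "0 0 0 0 0 -15 30" --pt "0 0 0 0 0 -15 30" --pt "0 0 0 0 0 0 30"

```text
t: 7.95
eef_pos: [497.6, 31.3, 255.4]
tcp_rot: [3.141, 0.526, 2.862]
ft_force: [0.6, -0.4, -1.5]
opening: 0.419
grip_force: 30.0
```

Call:
jog_arm --pt "-1.1 5 -4.2 -20.5 -55.4 10 30" --pt "-1.1 5 -4.2 -17.2 -57 7.3 30" --pt "-1.1 5 -4.2 -13.5 -58.2 5 30" --pt "-1.1 5 -4.2 -9.6 -59 2.8 30" --pt "-1.1 5 -4.1 -5.5 -59.7 0.9 30" --pt "-1.1 5 -4.1 -1.2 -60 -0.5 30" --pt "0 0 0 0 0 0 30" --pt "0 0 0 0 0 0 30"

```text
t: 8.95
eef_pos: [502.0, -250.2, 268.9]
tcp_rot: [-3.094, 0.091, -3.091]
ft_force: [-0.5, 0.4, -1.2]
opening: 0.417
grip_force: 30.0
```

```bash
python3 - <<'E'
from h import *
plan([537,-326,125],Rt(9.5)); print(cur()[0])
E
```

```text
[-1.0, 1.68, -2.24] [-6.0, -23.5, 49.9]
[-1.0, 1.68, -2.24] [-6.5, -24.6, 49.3]
[-1.0, 1.68, -2.24] [-6.9, -25.7, 48.6]
-- 3
[ 501.98056256 -250.18917596  268.93439292]
```

```bash
python3 - <<'E'
from h import *
plan([537,-326,255],Rt(9.5),step=32)
E
```

```text
[-1.0, 1.68, -2.24] [-9.9, -25.5, 6.8]
[-1.0, 1.68, -2.24] [-9.1, -26.0, 6.0]
[-1.0, 1.68, -2.24] [-8.2, -26.5, 5.3]
-- 3
```

Call:
jog_arm --pt "-1 1.7 -2.2 -9.9 -25.5 6.8 30" --pt "-1 1.7 -2.2 -9.1 -26 6 30" --pt "-1 1.7 -2.2 -8.2 -26.5 5.3 30" --pt "0 0 0 0 0 45 30" --pt "0 0 0 0 0 45 30" --pt "0 0 0 0 0 0 30" --pt "0 0 0 0 0 0 30"

```text
t: 9.82
eef_pos: [538.1, -325.5, 167.6]
tcp_rot: [-3.14, 0.001, -2.975]
ft_force: [0.6, -0.1, 0.5]
opening: 0.419
grip_force: 30.0
```

```bash
python3 - <<'E'
from h import *
print(cur()[0]);plan([537,-326,116],Rt(9.5))
d=env.read_camera("scene");cv2.imwrite("pics/l1.png",cv2.resize(d["color"][200:350,340:540][...,::-1],(600,450)))
E
```

```text
[ 538.10058956 -325.45233175  167.64848322]
[-0.09, 0.08, 0.04] [1.2, -0.3, 51.6]
-- 1
```

View pics/l1.png

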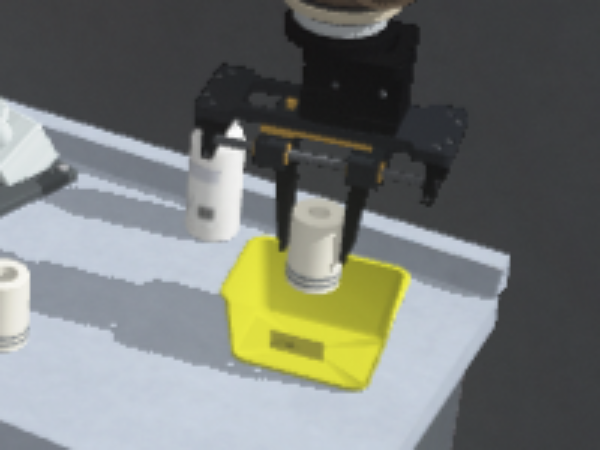

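The sleeve is above the middle of the lime box (315,250), clear of the bottle (215,190). I lower it and release.

Call:
jog_arm --pt "0 0 0 1 0 20 30" --pt "0 0 0 0 0 20 30" --pt "0 0 0 0 0 9 30" --pt "0 0 0 0 0 4 30" --pt "0 0 0 0 0 2 30" --pt "0 0 0 0 0 0 30"

```text
t: 10.62
eef_pos: [536.6, -326.2, 111.7]
tcp_rot: [-3.141, 0.001, -2.976]
ft_force: [0.4, 0.3, 0.4]
opening: 0.412
grip_force: 30.0
```

Call:
jog_arm --pt "0 0 0 0 0 1 30" --pt "0 0 0 0 0 0 54" --pt "0 0 0 0 0 0 54" --pt "0 0 0 0 0 0 54" --pt "0 0 0 0 0 0 54" --pt "0 0 0 0 0 -20 54" --pt "0 0 0 0 0 -50 54" --pt "0 0 0 0 0 -50 65" --pt "0 0 0 0 0 0 65"

```text
t: 11.75
eef_pos: [537.2, -326.6, 234.0]
tcp_rot: [-3.136, 0.005, -2.976]
ft_force: [-0.8, 0.7, -0.8]
opening: 0.674
grip_force: 0.0
```

```bash
python3 - <<'E'
from h import *
a,b=plan([425.3,-124,225],Rt(-16),step=45)
d=env.read_camera("scene");cv2.imwrite("pics/l2.png",cv2.resize(d["color"][200:350,340:540][...,::-1],(600,450)))
E
```

```text
[-0.04, 0.06, 4.25] [12.8, 36.4, 1.2]
[-0.04, 0.06, 4.25] [15.5, 35.3, 1.3]
[-0.04, 0.06, 4.25] [18.1, 34.1, 1.3]
[-0.04, 0.06, 4.25] [20.5, 32.7, 1.4]
[-0.04, 0.06, 4.25] [22.9, 31.0, 1.4]
[-0.04, 0.06, 4.25] [25.1, 29.3, 1.5]
-- 6
```

View pics/l2.png

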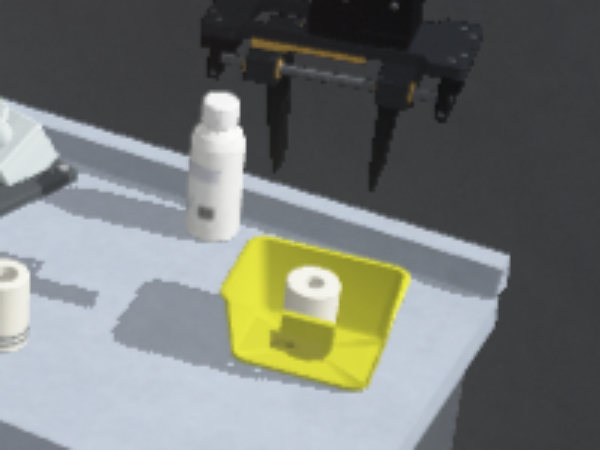

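The first sleeve stands in the lime box at (312,310). Now the other one.

Call:
jog_arm --pt "0 0 4.2 12.8 36.4 1.2 70" --pt "0 0 4.2 15.5 35.3 1.3 70" --pt "0 0 4.2 18 34 1.3 70" --pt "0 0 4.3 20.5 32.7 1.4 70" --pt "0 0 4.3 22.9 31 1.4 70" --pt "0 0 4.3 25 29.3 1.5 70" --pt "0 0 0 0 0 0 70" --pt "0 0 0 0 0 0 70"

```text
t: 12.8
eef_pos: [424.9, -124.0, 221.5]
tcp_rot: [-3.142, 0.0, 2.863]
ft_force: [0.5, -0.5, 0.1]
opening: 0.736
grip_force: 0.0
```

```bash
python3 - <<'E'
from h import *
print(cur()[0]);plan([425.3,-124,104.5],Rt(-16))
E
```

```text
[ 424.89250392 -124.02009321  221.48781465]
[-0.0, 0.0, 0.03] [-0.2, 0.1, 58.5]
[-0.0, 0.0, 0.03] [-0.2, 0.1, 58.5]
-- 2
```

Call:
jog_arm --pt "0 0 0 -0.4 0 40 70" --pt "0 0 0 0 0 40 70" --pt "0 0 0 0 0 36.5 70" --pt "0 0 0 0 0 0 70" --pt "0 0 0 0 0 0 30" --pt "0 0 0 0 0 0 30" --pt "0 0 0 0 0 0 30" --pt "0 0 0 0 0 0 30"

```text
t: 13.8
eef_pos: [425.2, -123.9, 106.2]
tcp_rot: [-3.141, 0.002, 2.862]
ft_force: [-0.9, -0.2, 8.7]
opening: 0.421
grip_force: 30.0
```

```bash
python3 - <<'E'
from h import *
p,R,s=cur();print(p,s["opening"],s["grip_force"],s["ft_force"])
o=np.array([595.7,3.4,78]);Rp=Rt(-16,30)
plan(o-Rp.as_matrix()[:,2]*(104+85),Rp,p+[0,0,140],R,step=45)
E
```

```text
[ 425.20688641 -123.89847514  106.1832646 ] 0.42078023534898346 30.001913141459227 [-0.90132539 -0.22005798  8.68293883]
[-0.0, -7.47, 0.0] [-8.6, 42.3, 1.1]
[-0.0, -7.47, 0.0] [-8.4, 42.3, 2.2]
[-0.0, -7.47, 0.0] [-8.0, 42.3, 3.3]
[-0.0, -7.47, 0.0] [-7.5, 42.3, 4.3]
-- 4
```

Call:
jog_arm --pt "0 0 0 0 0 -20 30" --pt "0 0 0 0 0 -60 30" --pt "0 0 0 0 0 -60 30" --pt "0 -7.5 0 -8.6 42.3 1 30" --pt "0 -7.5 0 -8.4 42.3 2.2 30" --pt "0 -7.5 0 -8 42.3 3.3 30" --pt "0 -7.5 0 -7.5 42.3 4.3 30" --pt "0 0 0 0 0 0 30" --pt "0 0 0 0 0 0 30"

```text
t: 14.92
eef_pos: [494.5, 6.7, 241.5]
tcp_rot: [-3.124, 0.459, 2.862]
ft_force: [0.3, -0.2, -0.8]
opening: 0.42
grip_force: 30.0
```

```bash
python3 - <<'E'
from h import *
o=np.array([595.7,3.4,78]);pose_on_pin(o,-16,105);p,R,_=cur()
for c in ["scene","top"]:
    d=env.read_camera(c);b,n=held_bias(cloud(d),d["color"],p,R,105);print(c,b.round(2),n)
E
```

```text
lower end in pin frame (tool axes x,y; height) [ 10.1 -26.6] 85.9 rot err deg [-1.04 -3.71 -0.  ] F tool [ 0.1 -0.1  0.8] open 0.42 t 14.925
scene [0.82 1.33] 88
top [-0.58  0.13] 51
```

```bash
python3 - <<'E'
from h import *
o=np.array([595.7,3.4,78]);Rp=Rt(-16,30);plan(o-Rp.as_matrix()[:,2]*(105+80),Rp,step=15)
E
```

```text
[-0.53, -1.83, -0.04] [-1.7, 12.6, 2.5]
[-0.53, -1.83, -0.04] [-1.6, 12.5, 2.6]
-- 2
```

Call:
jog_arm --pt "-0.5 -1.8 0 -1.7 12.6 2.5 30" --pt "-0.5 -1.9 0 -1.6 12.5 2.6 30" --pt "0 0 0 0 0 10 30" --pt "0 0 0 0 0 0 30" --pt "0 0 0 0 0 0 30"

```text
t: 15.65
eef_pos: [511.7, 27.7, 229.6]
tcp_rot: [-3.141, 0.525, 2.86]
ft_force: [-0.2, 0.1, -1.0]
opening: 0.418
grip_force: 30.0
```

```bash
python3 - <<'E'
from h import *
o=np.array([595.7,3.4,78]);pose_on_pin(o,-16,105)
E
```

```text
lower end in pin frame (tool axes x,y; height) [-0.2  0.1] 70.1 rot err deg [-0.08  0.07 -0.09] F tool [0.6 0.1 0.7] open 0.418 t 15.65
```

Call:
jog_arm --pt "0 0 0 0.2 -0.1 4 30" --pt "0 0 0 0 0 4 30" --pt "0 0 0 0 0 4 30" --pt "0 0 0 0 0 4 30" --pt "0 0 0 0 0 4 30" --pt "0 0 0 0 0 4 30" --pt "0 0 0 0 0 4 30" --pt "0 0 0 0 0 2 30" --pt "0 0 0 0 0 0 30" --pt "0 0 0 0 0 0 30"

```text
t: 16.9
eef_pos: [526.0, 24.1, 203.4]
tcp_rot: [-3.141, 0.525, 2.861]
ft_force: [0.6, -0.4, -1.2]
opening: 0.419
grip_force: 30.0
```

```bash
python3 - <<'E'
from h import *
o=np.array([595.7,3.4,78]);pose_on_pin(o,-16,105)
E
```

```text
lower end in pin frame (tool axes x,y; height) [0.1 0.6] 40.0 rot err deg [-0.04  0.09 -0.05] F tool [-0.  -0.2  1.4] open 0.419 t 16.9
```

Call:
jog_arm --pt "0 0 0 0 -0.6 1.5 30" --pt "0 0 0 0 0 1.5 30" --pt "0 0 0 0 0 1.5 30" --pt "0 0 0 0 0 1.5 30" --pt "0 0 0 0 0 1 30" --pt "0 0 0 0 0 0 30"

```text
t: 17.65
eef_pos: [529.2, 22.5, 197.2]
tcp_rot: [-3.141, 0.525, 2.861]
ft_force: [0.3, -0.5, -0.8]
opening: 0.418
grip_force: 30.0
```

```bash
python3 - <<'E'
from h import *
o=np.array([595.7,3.4,78]);pose_on_pin(o,-16,105)
E
```

```text
lower end in pin frame (tool axes x,y; height) [ 0.2 -0. ] 32.9 rot err deg [-0.04  0.07 -0.05] F tool [ 0.  -0.4  0.9] open 0.418 t 17.65
```

Past the step with no force, so I carry on down.

Call:
jog_arm --pt "0 0 0 0 0 3 30" --pt "0 0 0 0 0 3 30" --pt "0 0 0 0 0 3 30" --pt "0 0 0 0 0 4 30" --pt "0 0 0 0 0 4 30" --pt "0 0 0 0 0 4 30" --pt "0 0 0 0 0 4 30" --pt "0 0 0 0 0 3 30" --pt "0 0 0 0 0 0 30" --pt "0 0 0 0 0 0 30"

```text
t: 18.9
eef_pos: [544.9, 18.3, 177.4]
tcp_rot: [3.141, 0.516, 2.861]
ft_force: [-2.5, 1.1, -7.5]
opening: 0.417
grip_force: 30.0
```

```bash
python3 - <<'E'
from h import *
o=np.array([595.7,3.4,78]);pose_on_pin(o,-16,105)
E
```

```text
lower end in pin frame (tool axes x,y; height) [-3.   0.3] 7.6 rot err deg [-0.01 -0.46 -0.05] F tool [6.1 0.3 5.2] open 0.417 t 18.9
```

```bash
python3 - <<'E'
from h import *
p,R,s=cur();print(s["joints"].round(3),s["qvel"].round(3),s["moment"],s["ft_force"])
o=np.array([595.7,3.4,78]);pose_on_pin(o,-16,105)
ims=[]
for c in ["scene","top"]:
    d=env.read_camera(c)
    r=(slice(160,280),slice(260,420)) if c=="scene" else (slice(150,270),slice(230,390))
    ims.append(cv2.resize(d["color"][r][...,::-1],(400,300),interpolation=cv2.INTER_CUBIC))
    b,n=held_bias(cloud(d),d["color"],p,R,105);print(c,b.round(2),n)
cv2.imwrite("pics/p2.png",np.hstack(ims))
E
```

```text
[-0.047  0.477  2.107 -1.134  0.126 -0.237] [-0.001 -0.002 -0.001 -0.     0.    -0.001] [ 0.31168962  1.40620364 -0.01406103] [-2.52305912  1.08778716 -7.5377476 ]
lower end in pin frame (tool axes x,y; height) [-3.   0.3] 7.6 rot err deg [-0.01 -0.46 -0.05] F tool [6.1 0.3 5.2] open 0.417 t 18.9
scene [0.71 1.24] 73
top [0.66 0.88] 49
```

View pics/p2.png

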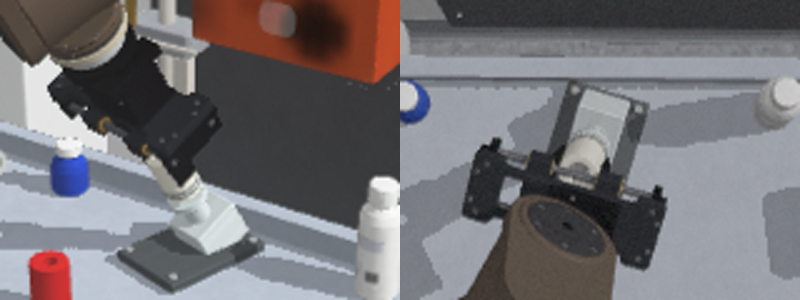

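The scene view (left) shows the sleeve nearly on the collar at (190,195). Joint 4 is at its limit there, so I ease the tilt by 2.5° (well within the bore's play), finish the descent, then release so that it seats itself.

```bash
cat >> h.py <<'E'
def pin_target(o,yaw,tilt,h,L=105,piv=18):
    A=-Rt(yaw,30).as_matrix()[:,2]; R=Rt(yaw,tilt)
    return o+A*piv-R.as_matrix()[:,2]*(L+h-piv),R
E
python3 - <<'E'
from h import *
o=np.array([595.7,3.4,78])
a,b=plan(*pin_target(o,-16,27.5,11))
plan(*pin_target(o,-16,27.5,1),a,b)
E
```

```text
[-0.01, 2.04, -0.05] [-0.4, -0.3, -3.3]
-- 1
[0.0, 0.0, 0.0] [-0.0, 0.0, 10.0]
-- 1
```

Call:
jog_arm --pt "0 1 0 -0.2 -0.3 -2 30" --pt "0 1 0 -0.2 0 -1.3 30" --pt "0 0 0 0 0 0 30" --pt "0 0 0 0 0 0 30"

```text
t: 19.5
eef_pos: [544.3, 18.3, 181.3]
tcp_rot: [3.141, 0.483, 2.861]
ft_force: [-0.3, 0.1, -0.5]
opening: 0.418
grip_force: 30.0
```

```bash
python3 - <<'E'
from h import *
o=np.array([595.7,3.4,78]);pose_on_pin(o,-16,105);print(cur()[2]["joints"].round(3))
plan(*pin_target(o,-16,27.5,6))
E
```

```text
lower end in pin frame (tool axes x,y; height) [-1.1  0.2] 11.3 rot err deg [ 0.03 -2.3  -0.05] F tool [0.5 0.1 0.3] open 0.418 t 19.5
[-0.05   0.468  2.091 -0.769  0.152 -0.603]
[0.03, 0.2, -0.05] [1.1, -0.2, 5.4]
-- 1
```

Call:
jog_arm --pt "0 0 0 0.4 0 2 30" --pt "0 0 0 0.4 0 2 30" --pt "0 0 0 0 0 1.5 30" --pt "0 0 0 0 0 1.5 30" --pt "0 0 0 0 0 1 30" --pt "0 0 0 0 0 0 30"

```text
t: 20.25
eef_pos: [546.9, 17.5, 173.5]
tcp_rot: [3.141, 0.482, 2.861]
ft_force: [0.2, 0.5, -0.9]
opening: 0.415
grip_force: 30.0
```

```bash
python3 - <<'E'
from h import *
o=np.array([595.7,3.4,78]);pose_on_pin(o,-16,105);print(cur()[2]["joints"].round(3))
E
```

```text
lower end in pin frame (tool axes x,y; height) [0.6 0.1] 3.1 rot err deg [ 0.01 -2.39 -0.05] F tool [0.3 0.6 0.8] open 0.415 t 20.25
[-0.051  0.485  2.091 -0.84   0.141 -0.532]
```

Call:
jog_arm --pt "0 0 0 0 0 1 30" --pt "0 0 0 0 0 1 30" --pt "0 0 0 0 0 0.5 30" --pt "0 0 0 0 0 0 30"

```text
t: 20.75
eef_pos: [547.7, 17.3, 171.6]
tcp_rot: [3.141, 0.482, 2.861]
ft_force: [-4.9, 2.8, 5.7]
opening: 0.419
grip_force: 30.0
```

It has touched the collar at about 8 N. I release it so that it seats, then look.

Call:
jog_arm --pt "0 0 0 0 0 0 50" --pt "0 0 0 0 0 0 50" --pt "0 0 0 0 0 0 50" --pt "0 0 0 0 0 0 50" --pt "0 0 0 0 0 0 50"

```text
t: 21.38
eef_pos: [548.0, 17.2, 171.3]
tcp_rot: [3.141, 0.482, 2.861]
ft_force: [-0.0, 0.2, -0.1]
opening: 0.521
grip_force: 0.0
```

```bash
python3 - <<'E'
from h import *
o=np.array([595.7,3.4,78]);pose_on_pin(o,-16,105);print(cur()[2]["joints"].round(3))
d=env.read_camera("scene");cv2.imwrite("pics/p3.png",cv2.resize(d["color"][190:260,290:390][...,::-1],(700,490),interpolation=cv2.INTER_CUBIC))
E
```

```text
lower end in pin frame (tool axes x,y; height) [0.7 0.1] 0.7 rot err deg [ 0.01 -2.39 -0.05] F tool [0.1 0.2 0.1] open 0.521 t 21.375
[-0.052  0.49   2.09  -0.862  0.138 -0.51 ]
```

View pics/p3.png

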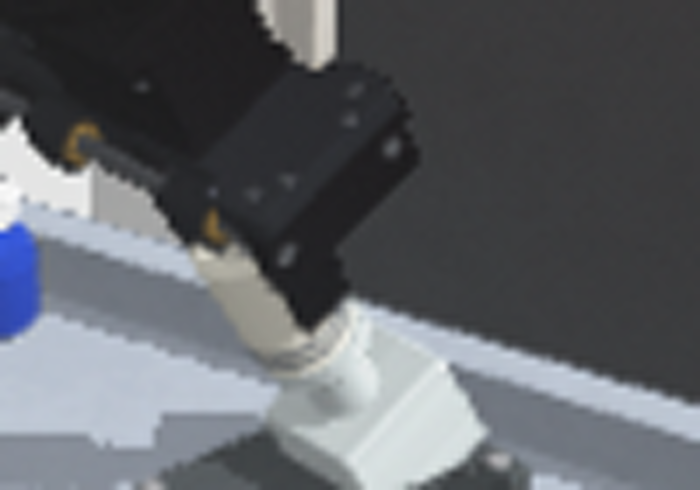

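The sleeve sits home on the collar, with its grey bands at (310,350). It passes, so I re-grip and withdraw.

Call:
jog_arm --pt "0 0 0 0 0 0 30" --pt "0 0 0 0 0 0 30" --pt "0 0 0 0 0 0 30" --pt "0 0 0 0 0 0 30" --pt "0 0 0 0 0 -3 30" --pt "0 0 0 0 0 -4 30" --pt "0 0 0 0 0 0 30"

```text
t: 22.3
eef_pos: [544.8, 18.1, 177.9]
tcp_rot: [3.141, 0.482, 2.861]
ft_force: [0.1, 0.8, -1.3]
opening: 0.422
grip_force: 30.0
```

```bash
python3 - <<'E'
from h import *
o=np.array([595.7,3.4,78]);pose_on_pin(o,-16,105);print(cur()[2]["joints"].round(3))
A=-Rt(-16,30).as_matrix()[:,2];p,R,_=cur();print("per 10mm of axis, tool:",R.inv().apply(A*10).round(2))
E
```

```text
lower end in pin frame (tool axes x,y; height) [0.2 0.2] 8.1 rot err deg [ 0.02 -2.36 -0.05] F tool [0.8 0.8 1.1] open 0.422 t 22.3
[-0.05   0.475  2.092 -0.801  0.147 -0.571]
per 10mm of axis, tool: [ 0.41  0.   -9.99]
```

Call:
jog_arm --pt "0 0 0 0.3 0 -8 30" --pt "0 0 0 0.4 0 -10 30" --pt "0 0 0 0.6 0 -15 30" --pt "0 0 0 0.6 0 -15 30" --pt "0 0 0 0.6 0 -15 30" --pt "0 0 0 0.6 0 -15 30" --pt "0 0 0 0 0 0 30"

```text
t: 23.18
eef_pos: [507.4, 28.9, 246.0]
tcp_rot: [3.14, 0.484, 2.861]
ft_force: [0.9, 0.1, -0.3]
opening: 0.422
grip_force: 30.0
```

```bash
python3 - <<'E'
from h import *
o=np.array([595.7,3.4,78]);pose_on_pin(o,-16,105)
plan([518,312,240],Rt(-85),step=34)
E
```

```text
lower end in pin frame (tool axes x,y; height) [-0.2  0.2] 86.5 rot err deg [ 0.04 -2.29 -0.05] F tool [-0.6  0.3  0.6] open 0.422 t 23.175
[1.86, 2.69, 7.5] [7.0, 30.6, -2.9]
[1.86, 2.69, 7.5] [11.1, 29.3, -3.4]
[1.86, 2.69, 7.5] [15.0, 27.4, -3.7]
[1.86, 2.69, 7.5] [18.6, 25.1, -3.8]
[1.86, 2.69, 7.5] [21.9, 22.3, -3.6]
[1.86, 2.69, 7.5] [24.8, 19.2, -3.2]
[1.86, 2.69, 7.5] [27.2, 15.7, -2.5]
[1.86, 2.69, 7.5] [29.1, 11.9, -1.7]
[1.86, 2.69, 7.5] [30.5, 8.0, -0.6]
-- 9
```

Call:
jog_arm --pt "1.9 2.7 7.5 7 30.6 -2.9 30" --pt "1.9 2.7 7.5 11 29.3 -3.4 30" --pt "1.9 2.7 7.5 15 27.4 -3.7 30" --pt "1.9 2.7 7.5 18.6 25 -3.8 30" --pt "1.9 2.7 7.5 21.9 22.3 -3.6 30" --pt "1.8 2.7 7.5 24.8 19.2 -3.2 30" --pt "1.8 2.7 7.5 27.2 15.7 -2.5 30" --pt "1.8 2.7 7.5 29 12 -1.7 30" --pt "1.8 2.7 7.5 30.5 8 -0.6 30" --pt "0 0 0 0 0 0 30"

```text
t: 24.42
eef_pos: [518.8, 312.8, 237.5]
tcp_rot: [-3.14, 0.001, 1.658]
ft_force: [-0.5, -0.5, -0.6]
opening: 0.422
grip_force: 30.0
```

```bash
python3 - <<'E'
from h import *
p,R,s=cur();print(p,s["joints"].round(2))
plan([518,312,150],Rt(-85),step=40)
d=env.read_camera("top");P=cloud(d)
cv2.imwrite("pics/d1.png",cv2.resize(d["color"][180:310,140:270][...,::-1],(520,520),interpolation=cv2.INTER_CUBIC))
# floor/rim profile across dish at x~518 from first picture
P=np.load("top0.npz")["P"];m=abs(P[...,0]-518)<2.5
m&=(P[...,1]>230)&(P[...,1]<390);Q=P[m];Q=Q[np.argsort(Q[:,1])];print(Q[::2,1:].round(0).tolist())
E
```

```text
[518.80105328 312.81036516 237.47872355] [ 0.43  0.52  1.67 -0.    0.95  0.35]
[-0.03, 0.02, -0.0] [-0.2, -0.2, 29.2]
[-0.03, 0.02, -0.0] [-0.2, -0.3, 29.2]
[-0.03, 0.02, -0.0] [-0.2, -0.3, 29.2]
-- 3
[[230.0, -3.0], [232.0, -0.0], [236.0, -3.0], [238.0, -1.0], [241.0, -1.0], [243.0, 3.0], [246.0, -0.0], [249.0, -1.0], [251.0, -0.0], [255.0, -6.0], [257.0, -6.0], [260.0, -3.0], [262.0, -2.0], [265.0, 38.0], [267.0, 42.0], [267.0, 39.0], [270.0, 37.0], [275.0, 28.0], [279.0, 20.0], [282.0, 16.0], [286.0, 12.0], [288.0, 16.0], [289.0, 21.0], [292.0, 21.0], [295.0, 20.0], [297.0, 22.0], [299.0, 25.0], [301.0, 28.0], [304.0, 26.0], [306.0, 29.0], [309.0, 25.0], [311.0, 31.0], [313.0, 32.0], [316.0, 29.0], [318.0, 22.0], [321.0, 32.0], [322.0, 39.0], [325.0, 37.0], [331.0, 33.0], [332.0, 40.0], [333.0, 34.0], [335.0, 38.0], [337.0, 40.0], [340.0, 38.0], [350.0, 8.0], [353.0, 6.0], [354.0, 13.0], [357.0, 12.0], [358.0, 19.0], [360.0, 23.0], [362.0, 35.0], [363.0, 39.0], [367.0, 37.0], [369.0, 37.0], [372.0, 37.0], [385.0, 5.0], [388.0, -5.0], [390.0, -2.0]]
```

View pics/d1.png

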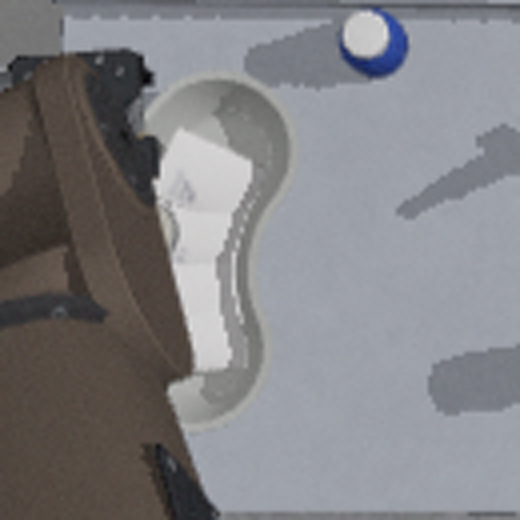

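The top view shows the arm over the dish; the packets at (210,250) slope a little. I lower until it touches.

Call:
jog_arm --pt "0 0 0 0 0 30 30" --pt "0 0 0 0 0 30 30" --pt "0 0 0 0 0 15 30" --pt "0 0 0 0 0 6 30" --pt "0 0 0 0 0 3 30" --pt "0 0 0 0 0 3 30" --pt "0 0 0 0 0 3 30" --pt "0 0 0 0 0 0 30"

```text
t: 25.48
eef_pos: [518.4, 311.8, 148.8]
tcp_rot: [-3.141, 0.0, 1.658]
ft_force: [0.3, 0.4, -0.4]
opening: 0.42
grip_force: 30.0
```

Lower end at about 44; continue in small steps.

Call:
jog_arm --pt "0 0 0 0 0 3 30" --pt "0 0 0 0 0 3 30" --pt "0 0 0 0 0 2 30" --pt "0 0 0 0 0 2 30" --pt "0 0 0 0 0 0 30"

```text
t: 26.1
eef_pos: [518.3, 311.7, 138.6]
tcp_rot: [-3.14, 0.0, 1.658]
ft_force: [0.1, -0.9, -0.1]
opening: 0.419
grip_force: 30.0
```

Call:
jog_arm --pt "0 0 0 0 0 2 30" --pt "0 0 0 0 0 2 30" --pt "0 0 0 0 0 2 30" --pt "0 0 0 0 0 2 30" --pt "0 0 0 0 0 0 30"

```text
t: 26.72
eef_pos: [518.3, 311.7, 130.5]
tcp_rot: [-3.14, 0.0, 1.658]
ft_force: [-0.9, 0.2, -1.7]
opening: 0.421
grip_force: 30.0
```

Call:
jog_arm --pt "0 0 0 0 0 2 30" --pt "0 0 0 0 0 2 30" --pt "0 0 0 0 0 2 30" --pt "0 0 0 0 0 2 30" --pt "0 0 0 0 0 2 30" --pt "0 0 0 0 0 2 30" --pt "0 0 0 0 0 0 30"

```text
t: 27.6
eef_pos: [518.3, 311.7, 118.5]
tcp_rot: [-3.14, 0.001, 1.658]
ft_force: [-0.6, 0.1, -0.7]
opening: 0.42
grip_force: 30.0
```

Call:
jog_arm --pt "0 0 0 0 0 1.5 30" --pt "0 0 0 0 0 1.5 30" --pt "0 0 0 0 0 1 30" --pt "0 0 0 0 0 1 30" --pt "0 0 0 0 0 0 30"

```text
t: 28.22
eef_pos: [518.3, 311.7, 113.7]
tcp_rot: [-3.14, 0.0, 1.658]
ft_force: [0.6, -0.4, -0.5]
opening: 0.421
grip_force: 30.0
```

Bottom at about 8.5 mm, which is floor level. I release and retreat.

Call:
jog_arm --pt "0 0 0 0 0 1 30" --pt "0 0 0 0 0 0 56" --pt "0 0 0 0 0 0 56" --pt "0 0 0 0 0 0 56" --pt "0 0 0 0 0 0 56" --pt "0 0 0 0 0 -20 56" --pt "0 0 0 0 0 -50 56" --pt "0 0 0 0 0 -50 56" --pt "0 0 0 0 0 -30 56" --pt "0 0 0 0 0 0 56"

```text
t: 29.48
eef_pos: [518.9, 312.0, 265.1]
tcp_rot: [3.138, -0.001, 1.658]
ft_force: [0.9, 0.2, -0.4]
opening: 0.586
grip_force: 0.0
```

```bash
python3 - <<'E'
from h import *
d=env.read_camera("scene");cv2.imwrite("pics/f1.png",cv2.resize(d["color"][180:360,150:510][...,::-1],(800,400),interpolation=cv2.INTER_CUBIC))
P=cloud(d)
for r in env.recognise("scene","sleeve_a"): u,v=r["location"];print(round(r["score"],2),u,v,P[int(v),int(u)].round())
E
```

```text
0.8 280.9 271.5 [425.  48.  51.]
0.66 225.1 228.1 [506. 296.  58.]
0.53 444.5 299.0 [ 519. -333.   61.]
```

View pics/f1.png

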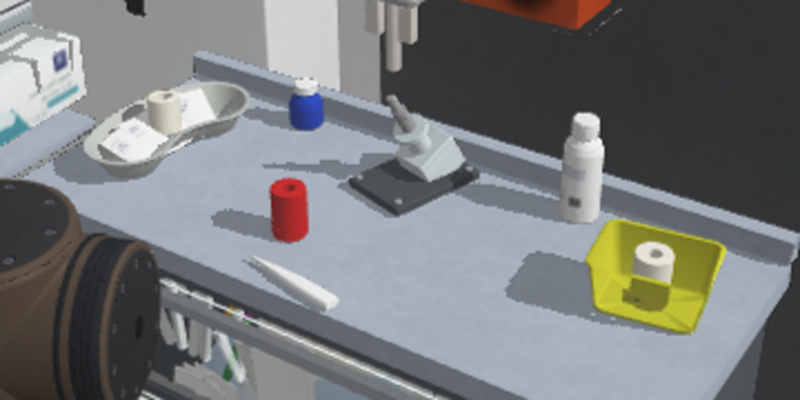

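The final picture shows one sleeve in the dish (165,110), one in the lime box (655,265), and the pot, bottle and red look-alike where they were.

```bash
python3 -c "
from cell import env
print(env.job_done())"
```

```text
the job is handed in; nothing more can be done
None
```

I checked both sleeves and handed the job in, with no verdict returned: the left one stopped at the step and is in the lime box, the right one went home on the collar (released at light contact because joint 4 hit its limit just short) and is in the kidney dish.

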